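Scoop castor balls out of a narrow-mouthed canister

ROBOT

A 6-joint arm with a two-finger parallel gripper is mounted at the origin on a cart in front of the work surface, level with it; the furniture and walls round the work are solid. World frame = base frame: x ahead of the robot, y to its left, z up, the work surface at z = 0. Lengths are in m, angles in rad, forces in N, time in s.
With the tool pointing down it reaches from about 0.3 to 1 m from the base axis. Payload 5.1 kg.
Tool frame: the origin (TCP) lies midway between the tips of the shut fingers; the grasp point (between the pads) lies 19 mm behind it; z points along the fingers, y is the line along which they close (so a half turn about z gives the same grasp; the last joint's range is limited). The gripper opens to 95 mm and grips with 3 to 60 N. Pads are 20 mm wide; open, the fingers measure 119 mm over their backs; the gripper's body (75 mm by 180 mm) begins 59 mm behind the grasp point.
Start: joints at [1.022, 0.124, 1.65, -0, 1.367, -0.083], TCP at [0.292, 0.581, 0.215] pointing down, gripper open.
Joint ranges: [-2.61, 2.61], [-1.02, 2.33], [0.03, 2.71], [-1.35, 4.49], [0.32, 2.68], [-2.91, 2.91]. Speed limits (rad/s): [2.57, 2.57, 3.14, 3.14, 3.14, 3.14].

INTERFACE

Orientations are given as [roll, pitch, yaw] about the fixed x, y, z axes, in that order (R = Rz(yaw) Ry(pitch) Rx(roll)).
In Python, from station import r gives the robot as it stands.
- The arm moves only by the shell command python3 -m crank 'ROWS' [OPENING] [FORCE]. ROWS is JSON, a list of rows, each a list of 2 entries, a list of its own where there are three numbers: the shift along the tool's x, y, z in cm, then the turn about the tool's z in degrees. In form: [[[tx, ty, tz], roll], ...]. A call has 1 to 12 rows; each row shifts and turns the commanded pose from where the row before left it, along the tool's axes as they then stand; what a row does not reach is not made up. A row lasts 1/8 s, in which the tool goes at most 62.5 mm and 10.7 degrees, less where a joint would pass 70% of its speed; a pose out of reach is approached as far as the arm can. A call with a gripper value outside its range is refused whole. OPENING is the finger opening in cm, from 0 to 9.51, set as the call begins (- or left out, the last holds). The fingers move at their own pace and stop on an object; FORCE is the grip in N (left out, the last holds). Time passes only in rows, so rows that do not move let the fingers close. It gives the time, the measured TCP pose, the force, the opening and the grip force at its end, in the units of the state.
- r.read_state(): the state, without advancing time (a new reading comes with each control period).
- r.read_camera(name): name is "side" or "top"; returns a dict with "image" (480x640x3 uint8, red, green, blue), "intrinsics" (3x3 intrinsics, pixels), "T" (4x4, takes a point from camera to world coordinates). Camera axes: x right, y down, z forward; pixel columns grow to the right and rows downward; lengths in m; the calibration is good to about 2 mm. A picture is of the moment at which its call begins. There is no depth.
- r.close_job(): hands the job in; it is judged then, once.
The state is a dict: "t": time; "q": joint angles; "joint_vel": joint speeds; "effort": joint torques, N m; "ee_pos": TCP position; "eef_rot": TCP orientation; "wrist_force": force on the tool from outside, world axes, zero at the start; "moment": the same for the moment, N m; "width": opening from 0.0 (shut) to 1.0 (fully open); "grip_force": force on a finger pad.
Only numpy, scipy, OpenCV 4.12 (cv2) and the standard library are available. Lean on these libraries where they do the work, as an engineer would, in place of code of your own. Each camera call takes 0.05 s, during which the arm holds its last target. There are 200 camera calls.

TASK

Use the orange-handled scoop to bring at least three of the steel castor balls out of the clear stock canister and tip them into the round steel parts dish, then stand the scoop back upright on its black pad and let go. Scoop as often as you need, but do not touch the balls with the fingers, do not press hard on the canister's walls or top, and leave no ball lying anywhere but in the dish or the canister. Leave the bottle, the loudspeaker and the parts bin where they stand.

Things in the scene. Friction and masses are not known exactly. Their poses are not given: they have to be found in the camera images.
- canister: Clear stock canister with grey edges, fixed to the bench, 158 x 78 mm. Origin: on its underside, 73 mm from the back face; +x (long way) points from its low front wall to its back, roughly away from the robot; z up. Inside x -81 to 69, y -35 to 35 mm (walls 4 mm). Front wall 93 mm high, sides and back 112. It holds six balls, which lie on its floor towards the back (about x = 10 to 52).
- canister_mouth (a point): Centre of the canister's open mouth (canister frame x = -33, z = 100 mm). The mouth is 70 mm wide (y) and runs from x = -80 to 14 mm. Behind it the top is closed by a flat shoulder, 106 to 114 mm above the bench, under which the balls lie.
- canister_floor_line (a point): Canister frame x = 49, z = 16 mm. The blue floor insert in the canister is level up to this line (x = 49 mm), from where it turns up at 45 degrees to the back wall. How high the insert sits differs each time and is not given: anywhere from 8 to 24 mm above the bench. Feel for it with the scoop.
- scoop: Scoop, about 180 g, stands by itself. Steel pan 64 mm long, 58 wide, floor 2 mm thick, open at the front; side walls 13 mm high in front, about 24 behind, back wall 28. Its straight handle rises from the back wall and leans 25 degrees back from vertical when the pan is level. Origin: centre of the pan's underside; +x to the open front, z up with the pan level, back wall at x = -32 mm.
- scoop_lip (a point): Middle of the scoop's front lip, underside (scoop frame x = 32, z = 0 mm).
- scoop_grip (a point): Point on the axis of the scoop's orange grip (scoop frame x = -99, y = 0, z = 164 mm). The axis runs along (-0.423, 0, 0.906); the grip is 16 mm thick in the plane of lean, 22 mm wide along y, and reaches from 60 mm below to 40 mm above this point; below it is a 10 mm stem.
- scoop_pad: Black rubber pad, fixed, 150 x 90 x 4 mm, on which the scoop stands. Origin: centre of the underside; top at z = 4 mm; +x along its long side, roughly away from the robot.
- dish: Round steel parts dish, fixed, 150 mm across the rim, 40 mm high, sloping 3 mm wall, 112 mm across the base.
- dish_centre (a point): Centre of the dish's inner floor, 4 mm above the bench.
- bottle: White solvent bottle, 62 mm across, 128 mm high, loose. Origin: centre of its underside.
- loudspeaker: Small black loudspeaker, 78 x 78 x 45 mm, loose. Origin: centre of its underside.
- parts_bin: Black open parts bin, 100 x 69 x 38 mm, loose. Origin: centre of its underside.
- ball_1_center (a point): Centre of a polished steel castor ball, 18 mm across, 20 g, one of six alike; slippery, and it rolls on any surface tilted more than about 7 degrees.
- ball_2_center (a point): Centre of a polished steel castor ball, 18 mm across, 20 g, one of six alike; slippery, and it rolls on any surface tilted more than about 7 degrees.
- ball_3_center (a point): Centre of a polished steel castor ball, 18 mm across, 20 g, one of six alike; slippery, and it rolls on any surface tilted more than about 7 degrees.
- ball_4_center (a point): Centre of a polished steel castor ball, 18 mm across, 20 g, one of six alike; slippery, and it rolls on any surface tilted more than about 7 degrees.
- ball_5_center (a point): Centre of a polished steel castor ball, 18 mm across, 20 g, one of six alike; slippery, and it rolls on any surface tilted more than about 7 degrees.
- ball_6_center (a point): Centre of a polished steel castor ball, 18 mm across, 20 g, one of six alike; slippery, and it rolls on any surface tilted more than about 7 degrees.
Things that resemble listed ones, but are neither listed nor needed, are in the scene too. Leave any yellow look-alike of the scoop alone.

How it is judged:
On the way:
1. the scoop's lip is down inside the canister, under the shoulder (x of scoop_lip in the frame of canister between 0.02 and 0.069 m and y of scoop_lip in the frame of canister between -0.035 and 0.035 m and height (world z) of scoop_lip below 0.08 m), for 0.1 s.
At the end, for the whole second after the job is handed in: At least three balls lie in the dish (centre within 68 mm of its axis and below 45 mm), every other ball lies in the dish or the canister, and the scoop stands released and still on its pad, pan level within 0.12 rad, its origin within 60 mm (pad's x) and 35 mm (pad's y) of the pad's centre ((((horizontal distance between ball_1_center and dish_centre below 0.068 m and height (world z) of ball_1_center below 0.045 m) and (horizontal distance between ball_2_center and dish_centre below 0.068 m and height (world z) of ball_2_center below 0.045 m) and (horizontal distance between ball_3_center and dish_centre below 0.068 m and height (world z) of ball_3_center below 0.045 m)) or ((horizontal distance between ball_1_center and dish_centre below 0.068 m and height (world z) of ball_1_center below 0.045 m) and (horizontal distance between ball_2_center and dish_centre below 0.068 m and height (world z) of ball_2_center below 0.045 m) and (horizontal distance between ball_4_center and dish_centre below 0.068 m and height (world z) of ball_4_center below 0.045 m)) or ((horizontal distance between ball_1_center and dish_centre below 0.068 m and height (world z) of ball_1_center below 0.045 m) and (horizontal distance between ball_2_center and dish_centre below 0.068 m and height (world z) of ball_2_center below 0.045 m) and (horizontal distance between ball_5_center and dish_centre below 0.068 m and height (world z) of ball_5_center below 0.045 m)) or ((horizontal distance between ball_1_center and dish_centre below 0.068 m and height (world z) of ball_1_center below 0.045 m) and (horizontal distance between ball_2_center and dish_centre below 0.068 m and height (world z) of ball_2_center below 0.045 m) and (horizontal distance between ball_6_center and dish_centre below 0.068 m and height (world z) of ball_6_center below 0.045 m)) or ((horizontal distance between ball_1_center and dish_centre below 0.068 m and height (world z) of ball_1_center below 0.045 m) and (horizontal distance between ball_3_center and dish_centre below 0.068 m and height (world z) of ball_3_center below 0.045 m) and (horizontal distance between ball_4_center and dish_centre below 0.068 m and height (world z) of ball_4_center below 0.045 m)) or ((horizontal distance between ball_1_center and dish_centre below 0.068 m and height (world z) of ball_1_center below 0.045 m) and (horizontal distance between ball_3_center and dish_centre below 0.068 m and height (world z) of ball_3_center below 0.045 m) and (horizontal distance between ball_5_center and dish_centre below 0.068 m and height (world z) of ball_5_center below 0.045 m)) or ((horizontal distance between ball_1_center and dish_centre below 0.068 m and height (world z) of ball_1_center below 0.045 m) and (horizontal distance between ball_3_center and dish_centre below 0.068 m and height (world z) of ball_3_center below 0.045 m) and (horizontal distance between ball_6_center and dish_centre below 0.068 m and height (world z) of ball_6_center below 0.045 m)) or ((horizontal distance between ball_1_center and dish_centre below 0.068 m and height (world z) of ball_1_center below 0.045 m) and (horizontal distance between ball_4_center and dish_centre below 0.068 m and height (world z) of ball_4_center below 0.045 m) and (horizontal distance between ball_5_center and dish_centre below 0.068 m and height (world z) of ball_5_center below 0.045 m)) or ((horizontal distance between ball_1_center and dish_centre below 0.068 m and height (world z) of ball_1_center below 0.045 m) and (horizontal distance between ball_4_center and dish_centre below 0.068 m and height (world z) of ball_4_center below 0.045 m) and (horizontal distance between ball_6_center and dish_centre below 0.068 m and height (world z) of ball_6_center below 0.045 m)) or ((horizontal distance between ball_1_center and dish_centre below 0.068 m and height (world z) of ball_1_center below 0.045 m) and (horizontal distance between ball_5_center and dish_centre below 0.068 m and height (world z) of ball_5_center below 0.045 m) and (horizontal distance between ball_6_center and dish_centre below 0.068 m and height (world z) of ball_6_center below 0.045 m)) or ((horizontal distance between ball_2_center and dish_centre below 0.068 m and height (world z) of ball_2_center below 0.045 m) and (horizontal distance between ball_3_center and dish_centre below 0.068 m and height (world z) of ball_3_center below 0.045 m) and (horizontal distance between ball_4_center and dish_centre below 0.068 m and height (world z) of ball_4_center below 0.045 m)) or ((horizontal distance between ball_2_center and dish_centre below 0.068 m and height (world z) of ball_2_center below 0.045 m) and (horizontal distance between ball_3_center and dish_centre below 0.068 m and height (world z) of ball_3_center below 0.045 m) and (horizontal distance between ball_5_center and dish_centre below 0.068 m and height (world z) of ball_5_center below 0.045 m)) or ((horizontal distance between ball_2_center and dish_centre below 0.068 m and height (world z) of ball_2_center below 0.045 m) and (horizontal distance between ball_3_center and dish_centre below 0.068 m and height (world z) of ball_3_center below 0.045 m) and (horizontal distance between ball_6_center and dish_centre below 0.068 m and height (world z) of ball_6_center below 0.045 m)) or ((horizontal distance between ball_2_center and dish_centre below 0.068 m and height (world z) of ball_2_center below 0.045 m) and (horizontal distance between ball_4_center and dish_centre below 0.068 m and height (world z) of ball_4_center below 0.045 m) and (horizontal distance between ball_5_center and dish_centre below 0.068 m and height (world z) of ball_5_center below 0.045 m)) or ((horizontal distance between ball_2_center and dish_centre below 0.068 m and height (world z) of ball_2_center below 0.045 m) and (horizontal distance between ball_4_center and dish_centre below 0.068 m and height (world z) of ball_4_center below 0.045 m) and (horizontal distance between ball_6_center and dish_centre below 0.068 m and height (world z) of ball_6_center below 0.045 m)) or ((horizontal distance between ball_2_center and dish_centre below 0.068 m and height (world z) of ball_2_center below 0.045 m) and (horizontal distance between ball_5_center and dish_centre below 0.068 m and height (world z) of ball_5_center below 0.045 m) and (horizontal distance between ball_6_center and dish_centre below 0.068 m and height (world z) of ball_6_center below 0.045 m)) or ((horizontal distance between ball_3_center and dish_centre below 0.068 m and height (world z) of ball_3_center below 0.045 m) and (horizontal distance between ball_4_center and dish_centre below 0.068 m and height (world z) of ball_4_center below 0.045 m) and (horizontal distance between ball_5_center and dish_centre below 0.068 m and height (world z) of ball_5_center below 0.045 m)) or ((horizontal distance between ball_3_center and dish_centre below 0.068 m and height (world z) of ball_3_center below 0.045 m) and (horizontal distance between ball_4_center and dish_centre below 0.068 m and height (world z) of ball_4_center below 0.045 m) and (horizontal distance between ball_6_center and dish_centre below 0.068 m and height (world z) of ball_6_center below 0.045 m)) or ((horizontal distance between ball_3_center and dish_centre below 0.068 m and height (world z) of ball_3_center below 0.045 m) and (horizontal distance between ball_5_center and dish_centre below 0.068 m and height (world z) of ball_5_center below 0.045 m) and (horizontal distance between ball_6_center and dish_centre below 0.068 m and height (world z) of ball_6_center below 0.045 m)) or ((horizontal distance between ball_4_center and dish_centre below 0.068 m and height (world z) of ball_4_center below 0.045 m) and (horizontal distance between ball_5_center and dish_centre below 0.068 m and height (world z) of ball_5_center below 0.045 m) and (horizontal distance between ball_6_center and dish_centre below 0.068 m and height (world z) of ball_6_center below 0.045 m))) and ((horizontal distance between ball_1_center and dish_centre below 0.068 m and height (world z) of ball_1_center below 0.045 m) or (x of ball_1_center in the frame of canister between -0.081 and 0.069 m and y of ball_1_center in the frame of canister between -0.035 and 0.035 m and height (world z) of ball_1_center below 0.09 m)) and ((horizontal distance between ball_2_center and dish_centre below 0.068 m and height (world z) of ball_2_center below 0.045 m) or (x of ball_2_center in the frame of canister between -0.081 and 0.069 m and y of ball_2_center in the frame of canister between -0.035 and 0.035 m and height (world z) of ball_2_center below 0.09 m)) and ((horizontal distance between ball_3_center and dish_centre below 0.068 m and height (world z) of ball_3_center below 0.045 m) or (x of ball_3_center in the frame of canister between -0.081 and 0.069 m and y of ball_3_center in the frame of canister between -0.035 and 0.035 m and height (world z) of ball_3_center below 0.09 m)) and ((horizontal distance between ball_4_center and dish_centre below 0.068 m and height (world z) of ball_4_center below 0.045 m) or (x of ball_4_center in the frame of canister between -0.081 and 0.069 m and y of ball_4_center in the frame of canister between -0.035 and 0.035 m and height (world z) of ball_4_center below 0.09 m)) and ((horizontal distance between ball_5_center and dish_centre below 0.068 m and height (world z) of ball_5_center below 0.045 m) or (x of ball_5_center in the frame of canister between -0.081 and 0.069 m and y of ball_5_center in the frame of canister between -0.035 and 0.035 m and height (world z) of ball_5_center below 0.09 m)) and ((horizontal distance between ball_6_center and dish_centre below 0.068 m and height (world z) of ball_6_center below 0.045 m) or (x of ball_6_center in the frame of canister between -0.081 and 0.069 m and y of ball_6_center in the frame of canister between -0.035 and 0.035 m and height (world z) of ball_6_center below 0.09 m)) and angle between scoop's own z axis and vertical below 0.12 rad and height (world z) of scoop below 0.01 m and linear speed of scoop below 0.02 m/s and x of scoop in the frame of scoop_pad between -0.06 and 0.06 m and y of scoop in the frame of scoop_pad between -0.035 and 0.035 m and contact force between scoop and scoop_pad above 0.5 N); the robot touches nothing.
It fails at once if the bottle, the loudspeaker or the parts bin is moved more than 25 mm or knocked over (distance of any of bottle, loudspeaker, parts_bin from where it was at the start of the episode above 0.025 m or angle between any of bottle, loudspeaker, parts_bin's own z axis and vertical above 0.5 rad).
It fails at once if a ball is touched by the fingers (contact force between the fingers and ball_1 above 0.3 N or contact force between the fingers and ball_2 above 0.3 N or contact force between the fingers and ball_3 above 0.3 N or contact force between the fingers and ball_4 above 0.3 N or contact force between the fingers and ball_5 above 0.3 N or contact force between the fingers and ball_6 above 0.3 N).
It fails at once if the scoop presses on the canister's walls, rim or shoulder with more than 40 N (contact force between scoop and canister above 40 N).
It fails at once if the robot presses on the canister with more than 40 N (contact force between the arm and canister above 40 N).
It also fails if it takes over 67 s, if anything falls off the work surface, if the arm or the gripper's body presses on something with over 40 N, if the wrist force passes 120 N, or if a joint passes its speed limit or range.

## Working session

There is one attempt and no reset: what is moved stays moved. The work goes in short steps, Python scripts to look and compute and a shell command to move; the robot and the scene stay as the last step left them, time stands still between calls to the robot, and variables do not carry over. Pictures are saved under pics/ and viewed, at most 10 in all, crops included, and the job is handed in when it is done.

```bash
ls; mkdir -p pics; python3 - <<'E'
from station import r
import cv2,numpy as np,pickle
d={}
for n in("side","top"):
    c=r.read_camera(n);d[n]=c;cv2.imwrite(f"pics/{n}0.png",c["image"][:,:,::-1]);print(n,c["intrinsics"].round(1).tolist(),c["T"].round(3).tolist())
pickle.dump(d,open("cam0.pkl","wb"));print(r.read_state())
E
```

```text
pics
side [[502.8, 0.0, 321.3], [0.0, 502.8, 244.9], [0.0, 0.0, 1.0]] [[0.974, -0.122, 0.191, 0.283], [-0.226, -0.591, 0.774, -1.217], [0.019, -0.797, -0.604, 0.971], [0.0, 0.0, 0.0, 1.0]]
top [[460.3, 0.0, 318.6], [0.0, 460.3, 236.4], [0.0, 0.0, 1.0]] [[-0.01, -0.984, 0.18, 0.342], [-1.0, 0.011, 0.002, -0.119], [-0.004, -0.18, -0.984, 1.332], [0.0, 0.0, 0.0, 1.0]]
{'t': 0.1, 'q': array([ 1.02239634e+00,  1.24426316e-01,  1.65154919e+00, -3.06580511e-05,
        1.36748924e+00, -8.25736095e-02]), 'joint_vel': array([ 0.00241406, -0.00154134, -0.00029138,  0.00069808, -0.00208697,
        0.0002824 ]), 'effort': array([ 5.29105018e-04, -4.18876970e+01, -3.61097825e+01,  7.76248262e-02,
        4.61514643e-02, -7.56065674e-05]), 'ee_pos': array([0.29166713, 0.5802324 , 0.21351181]), 'eef_rot': array([-3.13972447e+00, -1.24496353e-04,  2.67577238e+00]), 'wrist_force': array([0.17714496, 0.24252626, 0.20434006]), 'moment': array([ 0.01726799,  0.03683421, -0.00693663]), 'grip_force': 0.0, 'width': 0.999558179219916}
```

View pics/side0.png

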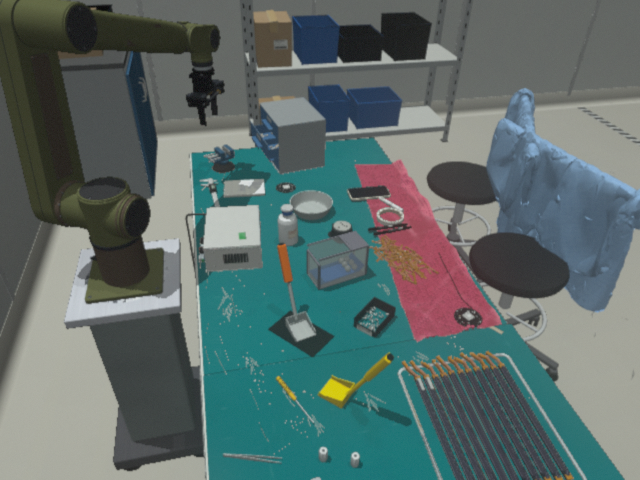

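View pics/top0.png

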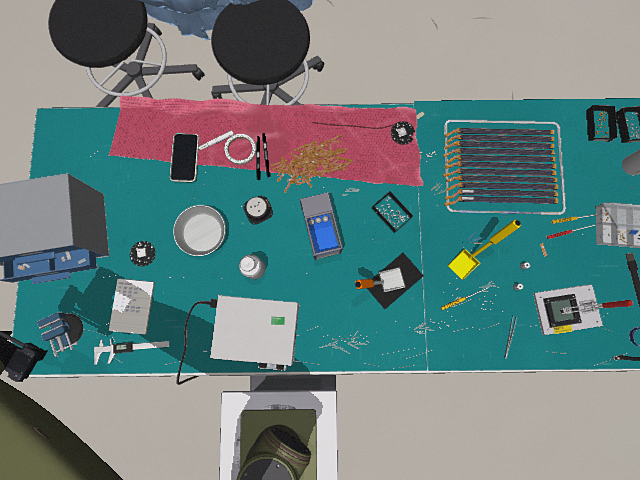

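The top view (up is +x, left is +y) shows the dish at (201,230), canister at (322,226), bottle at (250,265) and bin at (392,211). The scoop's pan is at (392,278) with the orange grip at (365,284), on a black pad near (390,280). The side view shows the same things: dish (311,205), canister (338,258), grip (284,262) and pan (298,325).

```bash
cat > h.py <<'E'
import numpy as np,cv2
def ray(c,p):
    K,T=c["intrinsics"],c["T"];v=T[:3,:3]@np.linalg.solve(K,[p[0],p[1],1.]);return T[:3,3],v
def onz(c,p,z):
    o,v=ray(c,p);return o+v*(z-o[2])/v[2]
def tri(c1,p1,c2,p2):
    (a,u),(b,v)=ray(c1,p1),ray(c2,p2);s=np.linalg.lstsq(np.c_[u,-v],b-a,rcond=None)[0]
    x,y=a+u*s[0],b+v*s[1];return (x+y)/2,np.linalg.norm(x-y)
def proj(c,P):
    T=c["T"];q=c["intrinsics"]@(T[:3,:3].T@(np.asarray(P)-T[:3,3]));return q[:2]/q[2]
def blob(img,lo,hi,box):
    x0,y0,x1,y1=box;m=cv2.inRange(cv2.cvtColor(img,cv2.COLOR_RGB2HSV),lo,hi);k=np.zeros_like(m);k[y0:y1,x0:x1]=m[y0:y1,x0:x1]
    cs=cv2.findContours(k,cv2.RETR_EXTERNAL,cv2.CHAIN_APPROX_NONE)[0];return max(cs,key=cv2.contourArea)
E
python3 - <<'E'
import pickle;from h import *
d=pickle.load(open("cam0.pkl","rb"));s,t=d["side"],d["top"]
for n,c,b in(("side",s,(270,230,310,300)),("top",t,(345,265,385,300))):
    g=blob(c["image"],(5,150,80),(18,255,255),b);r=cv2.minAreaRect(g);print(n,"grip",r,cv2.boxPoints(r).round(1).tolist())
a=s["image"][215:360,255:405];b=t["image"][185:315,295:430]
A=cv2.resize(a,(400,387),interpolation=2);A=cv2.resize(a,None,fx=2.66,fy=2.66,interpolation=2);B=cv2.resize(b,None,fx=2.96,fy=2.96,interpolation=2)
o=np.zeros((390,800,3),np.uint8);o[:A.shape[0],:A.shape[1]]=A[:390,:399];o[:min(390,B.shape[0]),400:400+B.shape[1]]=B[:390,:400]
cv2.imwrite("pics/c1.png",o[:,:,::-1])
g=blob(t["image"],(0,0,120),(180,50,255),(165,195,232,262));print("dish",cv2.fitEllipse(g),cv2.boundingRect(g))
E
```

```text
side grip ((284.6346130371094, 262.6730651855469), (37.26206588745117, 7.648529529571533), 78.69007110595703) [[277.20001220703125, 245.1999969482422], [284.70001220703125, 243.6999969482422], [292.0, 280.20001220703125], [284.5, 281.70001220703125]]
top grip ((364.1036376953125, 283.43292236328125), (8.392796516418457, 17.779476165771484), 83.6598129272461) [[354.79998779296875, 280.20001220703125], [372.5, 278.29998779296875], [373.3999938964844, 286.6000061035156], [355.70001220703125, 288.6000061035156]]
dish ((200.53213500976562, 228.8980255126953), (46.482872009277344, 49.18072509765625), 149.51251220703125) (174, 205, 51, 51)
```

View pics/c1.png

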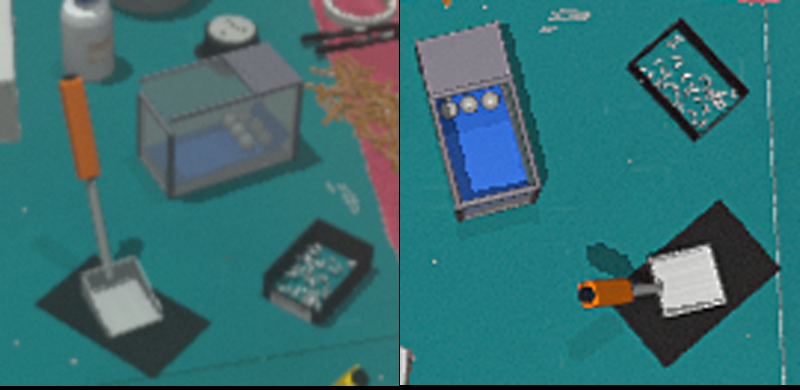

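The crop shows the canister in the top view with its grey shoulder at the back (up), three balls visible beside it and the front wall at the bottom. The back corners are near (418,42) and (500,22), and the front ones near (457,208) and (540,188). The scoop's open front faces right (-y), and its pan corners are near (712,245) and (725,302).

```bash
python3 - <<'E'
import pickle;from h import *
d=pickle.load(open("cam0.pkl","rb"));s,t=d["side"],d["top"]
T=lambda x,y:((x-400+.5)/2.96-.5+295,(y+.5)/2.96-.5+185)
S=lambda x,y:((x+.5)/2.66-.5+255,(y+.5)/2.66-.5+215)
hi,e1=tri(t,(355.2,284.4),s,(281,244.5));lo,e2=tri(t,(373,282.4),s,(288.2,281));print("grip",hi,e1,lo,e2)
v=lo-hi;print("yaw axis",np.degrees(np.arctan2(v[1],v[0])),np.linalg.norm(v),"lean",np.degrees(np.arctan2(np.hypot(v[0],v[1]),-v[2])))
pf=[onz(t,T(712,245),.017),onz(t,T(725,305),.017)];pb=[onz(t,T(652,253),.03),onz(t,T(664,315),.03)]
print("panfront",pf,"back",pb);w=pf[0]-pf[1];print("yaw pan",np.degrees(np.arctan2(w[1],w[0]))-90)
print("pad",[onz(t,T(*p),.004).round(3).tolist() for p in((720,200),(779,268),(667,367))])
for p,z in(((417,42),.114),((500,22),.114),((457,209),.093),((540,189),.093),((434,95),.112),((514,78),.112)):print("can",onz(t,T(*p),z).round(4))
for p,z in(((139,85),.112),((303,82),.114),((268,45),.114),((172,118),.093),((172,195),0),((296,158),0)):print("canS",onz(s,S(*p),z).round(4))
print("dish",onz(t,(200.5,230),.04),"bottle",onz(t,(250,263),.128))
for p in((448,107),(471,103),(490,100)):print("ball",onz(t,T(*p),.025))
E
```

```text
grip [ 0.42813958 -0.20562732  0.19914957] 0.000311652921869223 [ 0.43726563 -0.25839961  0.12017686] 0.0036120480113220966
yaw axis -80.18872165526118 0.09541953523623438 lean 34.143273339081254
panfront [array([ 0.48935533, -0.34939343,  0.017     ]), array([ 0.43131853, -0.35943352,  0.017     ])] back [array([ 0.48082324, -0.28931947,  0.03      ]), array([ 0.42158515, -0.29869094,  0.03      ])]
yaw pan -80.18525078469797
pad [[0.535, -0.361, 0.004], [0.468, -0.416, 0.004], [0.373, -0.303, 0.004]]
can [ 0.6695 -0.0682  0.114 ]
can [ 0.6878 -0.1451  0.114 ]
can [ 0.5165 -0.1036  0.093 ]
can [ 0.5343 -0.1801  0.093 ]
can [ 0.6197 -0.0836  0.112 ]
can [ 0.6349 -0.1573  0.112 ]
canS [ 0.5141 -0.116   0.112 ]
canS [ 0.6852 -0.1487  0.114 ]
canS [ 0.6676 -0.0762  0.114 ]
canS [ 0.5414 -0.1544  0.093 ]
canS [ 0.5391 -0.1713  0.    ]
canS [ 0.6888 -0.1398  0.    ]
dish [0.60066317 0.22144716 0.04      ] bottle [0.4929308  0.06456357 0.128     ]
ball [ 0.6272846  -0.09473035  0.025     ]
ball [ 0.6310491 -0.1173532  0.025    ]
ball [ 0.63385541 -0.13605389  0.025     ]
```

```bash
cat >> h.py <<'E'
def state():
    from station import r
    s=r.read_state();s["yaw"]=np.degrees(s["eef_rot"][2])%360
    return s
def need(target,yaw=None):
    """shift in tool axes (cm) from the current TCP to target; turn about tool z (deg)"""
    s=state();a=np.radians(s["yaw"]);R=np.array([[np.cos(a),np.sin(a),0],[np.sin(a),-np.cos(a),0],[0,0,-1]])
    print("t",round(s["t"],2),"pos",s["ee_pos"].round(4),"yaw",round(s["yaw"],1),"q",s["q"].round(2),"F",s["wrist_force"].round(1),"w",round(s["width"]*95.1,1),"g",round(s["grip_force"],1))
    print("shift cm",(100*R.T@(np.array(target)-s["ee_pos"])).round(2),"turn",None if yaw is None else round((s["yaw"]-yaw+180)%360-180,1))
E
python3 -m crank '[[[0,0,-1.2],10.7],[[0,0,-1.2],10.7],[[0,0,-1.2],10.7],[[0,0,-1.2],10.7],[[0,0,-1.2],10.7],[[-5.8,0,0],0],[[-5.8,0,0],0],[[-5.8,0,0],0],[[-5.8,0,0],0],[[-5.8,0,0],0],[[-5.8,0,0],0],[[-5.8,0,0],0]]'
python3 - <<'E'
import pickle;from h import *
d=pickle.load(open("cam0.pkl","rb"));t=d["top"];s=d["side"]
print("grip by top",onz(t,(364.1,283.4),.16),"pred pix",proj(t,(.439,-.2267,.168)),proj(s,(.439,-.2267,.168)), "side ctr", proj(s,(.4376,-.231,.159)))
need((.438,-.227,.265),99.8)
E
```

```text
t: 1.6
ee_pos: [0.3608, 0.1789, 0.2743]
eef_rot: [3.141, 0.0, 1.743]
wrist_force: [1.3, -0.3, 0.2]
width: 0.997
grip_force: 0.0
grip by top [ 0.43357921 -0.23129757  0.16      ] pred pix [362.51502321 281.01774979] [286.99797827 258.60660655] side ctr [286.82812004 262.46168855]
t 1.6 pos [0.3608 0.1789 0.2743] yaw 99.9 q [ 0.33 -0.49  2.08 -0.    1.55  0.16] F [ 1.3 -0.3  0.2] w 94.8 g 0.0
shift cm [-41.31   0.66   0.93] turn 0.1
```

```bash
python3 -m crank '[[[-5.8,0.05,0],0],[[-5.8,0.05,0],0],[[-5.8,0.05,0],0],[[-5.8,0.05,0],0],[[-5.8,0.05,0],0],[[-5.8,0.05,0],0],[[-4.5,0,0],0],[[-2,0,0],0],[[0,0,0],0]]'
python3 - <<'E'
from h import *;from station import r
need((.435,-.227,.149),99.8)
for n in("side","top"):
    c=r.read_camera(n);cv2.imwrite(f"pics/{n}1.png",c["image"][:,:,::-1])
E
python3 - <<'E'
import cv2,numpy as np
a=cv2.imread("pics/side1.png")[210:350,230:370];b=cv2.imread("pics/top1.png")[220:320,330:430]
cv2.imwrite("pics/c2.png",np.hstack([cv2.resize(a,(400,400)),cv2.resize(b,(400,400))]))
E
```

```text
t: 2.72
ee_pos: [0.4343, -0.2261, 0.2741]
eef_rot: [-3.141, -0.001, 1.741]
wrist_force: [0.8, 0.4, -0.6]
width: 1.001
grip_force: 0.0
t 2.73 pos [ 0.4343 -0.2261  0.2741] yaw 99.7 q [-0.59 -0.27  1.92  0.    1.49 -0.76] F [ 0.8  0.4 -0.6] w 95.2 g 0.0
shift cm [-0.11  0.05 12.51] turn -0.1
```

View pics/c2.png

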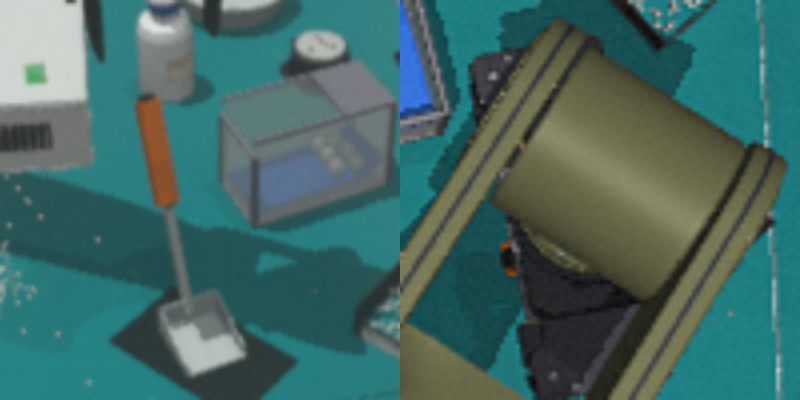

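The open fingers straddle the handle: in the side crop they sit at (95,20) and (212,10), either side of the grip at (155,150). I'll descend and close.

```bash
python3 -m crank '[[[0,0,4],0],[[0,0,4],0],[[0,0,3],0],[[0,0,1.5],0],[[0,0,0],0]]'; python3 -m crank '[[[0,0,0],0],[[0,0,0],0],[[0,0,0],0],[[0,0,0],0],[[0,0,0],0],[[0,0,0],0]]' 0 20; python3 -m crank '[[[0,0,0],0],[[0,0,0],0],[[0,0,0],0],[[0,0,0],0]]' 0 60
```

```text
t: 3.45
ee_pos: [0.4342, -0.2247, 0.1491]
eef_rot: [-3.141, -0.001, 1.743]
wrist_force: [-0.2, 0.5, 1.4]
width: 0.997
grip_force: 0.0
t: 4.2
ee_pos: [0.4344, -0.2258, 0.1496]
eef_rot: [-3.142, -0.0, 1.742]
wrist_force: [0.9, -1.1, 0.4]
width: 0.425
grip_force: 0.0
t: 4.7
ee_pos: [0.4346, -0.2257, 0.1496]
eef_rot: [3.141, -0.0, 1.742]
wrist_force: [0.3, 1.1, -0.2]
width: 0.225
grip_force: 59.7
```

The grasp is good at 21.4 mm. Lift, go above the mouth and turn to the canister heading.

```bash
python3 -m crank '[[[0,0,-3],0],[[0,0,-5],0],[[0,0,-5.6],0],[[3.2,3,0],-9.3],[[0,0,0],-10],[[0,0,0],-10],[[0,0,0],-10],[[0,0,0],-10],[[0,0,0],-10],[[0,0,0],-10],[[0,0,0],-10],[[0,0,0],-10]]'; python3 -m crank '[[[0,0,0],-4],[[0,0,0],0]]'
python3 - <<'E'
from h import *;from station import r
need((.4821,-.1519,.286),193)
ims=[]
for n,b in(("side",(230,150,430,300)),("top",(270,160,430,280))):
    c=r.read_camera(n);i=c["image"][b[1]:b[3],b[0]:b[2],::-1];ims.append(cv2.resize(i,(400,300),interpolation=2))
cv2.imwrite("pics/c3.png",np.hstack(ims))
E
```

```text
t: 6.2
ee_pos: [0.458, -0.189, 0.2847]
eef_rot: [3.141, -0.002, -2.977]
wrist_force: [-0.3, -0.4, -1.5]
width: 0.229
grip_force: 60.0
t: 6.45
ee_pos: [0.4581, -0.189, 0.2849]
eef_rot: [3.141, -0.002, -2.914]
wrist_force: [0.7, 0.7, -1.3]
width: 0.231
grip_force: 60.0
t 6.45 pos [ 0.4581 -0.189   0.2849] yaw 193.1 q [-0.5  -0.26  1.9  -0.    1.51 -2.3 ] F [ 0.7  0.7 -1.3] w 21.9 g 60.0
shift cm [-3.17  3.07 -0.11] turn 0.1
```

View pics/c3.png

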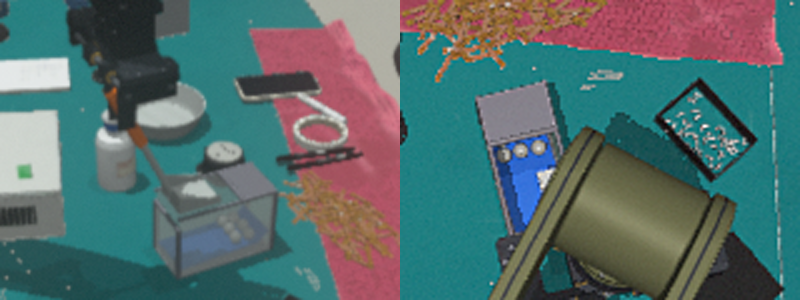

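The side crop shows the scoop level above the canister mouth, with its pan near (195,190). The first shift was only half made, so I'll finish it and then descend diagonally.

```bash
cat >> h.py <<'E'
CO=np.array([.6078,-.1229]);CY=np.radians(13.)
def can(tilt=0.):
    """canister-frame lip (mm), scoop underside height for the current TCP, tilt = lip-down deg"""
    s=state();g=s["ee_pos"][:2]-CO;c,n=np.cos(CY),np.sin(CY);a=np.radians(tilt)
    dx,dz=.131*np.cos(a)-.164*np.sin(a),-.131*np.sin(a)-.164*np.cos(a)
    y=s["yaw"]-193.
    print("lip x %.1f y %.1f  z %.1f  yawerr %.1f  F %s t %.2f"%(1e3*(g[0]*c+g[1]*n+dx),1e3*(-g[0]*n+g[1]*c+dx*np.sin(np.radians(y))),1e3*(s["ee_pos"][2]+.0184+dz),y,s["wrist_force"].round(1),s["t"]))
E
python3 -m crank '[[[-1.6,1.55,0],0],[[-1.6,1.55,0],0],[[0,0,2],0],[[0,0,3],0],[[0,0,3],0],[[0,0,0],0]]'; python3 -c "from h import *;can()"
```

```text
t: 7.3
ee_pos: [0.48, -0.1512, 0.2013]
eef_rot: [3.137, -0.007, -2.914]
wrist_force: [0.9, -0.3, -2.0]
width: 0.229
grip_force: 60.0
lip x 0.1 y 1.3  z 55.7  yawerr 0.1  F [ 0.9 -0.3 -2. ] t 7.30
```

```bash
python3 -m crank '[[[-0.4,-0.1,1],0],[[-0.4,0,1],0],[[-0.4,0,0.9],0],[[0,0,0],0]]'; python3 - <<'E'
from h import *;from station import r
can();ims=[]
for n,b in(("side",(290,220,390,295)),("top",(280,180,360,240))):
    c=r.read_camera(n);i=c["image"][b[1]:b[3],b[0]:b[2],::-1];ims.append(cv2.resize(i,(400,300),interpolation=2))
cv2.imwrite("pics/c4.png",np.hstack(ims))
E
```

```text
t: 7.8
ee_pos: [0.4946, -0.1497, 0.1759]
eef_rot: [3.141, -0.001, -2.912]
wrist_force: [-0.6, 0.4, -2.3]
width: 0.228
grip_force: 60.0
lip x 14.6 y -0.3  z 30.3  yawerr 0.1  F [-0.6  0.4 -2.3] t 7.80
```

View pics/c4.png

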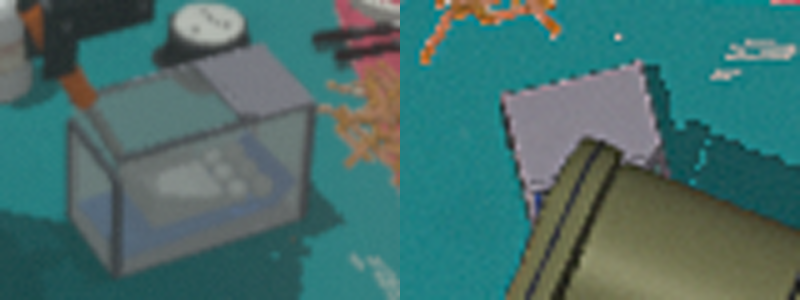

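The pan is inside: in the side crop it lies at (190,180), just in front of the balls at (215-260,160-190), and touches nothing. I'll feel for the floor.

```bash
for i in 1; do python3 -m crank '[[[-0.02,0,0.3],0],[[-0.02,0,0.3],0],[[0,0,0],0]]' | grep wrist; python3 -c "from h import *;can()"; done
```

```text
wrist_force: [-0.0, 1.0, -1.6]
lip x 14.8 y -0.5  z 24.7  yawerr 0.1  F [-0.   1.  -1.6] t 8.28
```

```bash
python3 -m crank '[[[-0.02,0,0.25],0],[[-0.02,0,0.25],0],[[0,0,0],0]]' | grep wrist; python3 -c "from h import *;can()"
```

```text
wrist_force: [0.2, 0.2, -1.5]
lip x 15.5 y -0.7  z 20.1  yawerr 0.1  F [ 0.2  0.2 -1.5] t 8.65
```

```bash
python3 -m crank '[[[-0.1,0,0.2],0],[[-0.05,0,0.15],0],[[0,0,0],0]]' | grep wrist; python3 -c "from h import *;can()"
```

```text
wrist_force: [-8.5, 0.4, 14.6]
lip x 16.6 y -1.1  z 20.2  yawerr 0.1  F [-8.5  0.4 14.6] t 9.03
```

```bash
python3 -m crank '[[[-0.1,0,0.2],0],[[-0.05,0,0.1],0],[[0,0,0],0]]' | grep wrist; python3 -c "from h import *;can()"
```

```text
wrist_force: [-15.6, -0.7, 25.6]
lip x 18.2 y -1.7  z 20.2  yawerr 0.2  F [-15.6  -0.7  25.6] t 9.40
```

The floor is at about 20 mm. I'll ease off the pressure and push in under the balls.

```bash
python3 -m crank '[[[0.2,0.15,-0.5],0],[[0,0,0],0]]' | grep wrist; python3 -c "from h import *;can()"; python3 -m crank '[[[-0.4,0,0],0],[[-0.4,0,0],0],[[-0.4,0,0],0]]' | grep wrist; python3 -c "from h import *;can()"
```

```text
wrist_force: [-3.6, -0.2, 7.3]
lip x 16.9 y 0.5  z 20.0  yawerr 0.1  F [-3.6 -0.2  7.3] t 9.65
wrist_force: [-8.3, -3.3, 10.9]
lip x 27.7 y -0.3  z 20.4  yawerr 0.1  F [-8.3 -3.3 10.9] t 10.03
```

```bash
python3 -m crank '[[[-0.4,0,-0.05],0],[[-0.4,0,-0.05],0],[[-0.4,0,0],0],[[-0.4,0,0],0]]' | grep wrist; python3 -c "from h import *;can()";python3 -m crank '[[[-0.4,0,0],0],[[-0.3,0,0],0],[[0,0,0],0]]' | grep wrist; python3 - <<'E'
from h import *;from station import r
can();c=r.read_camera("side");i=c["image"][220:295,290:390,::-1];cv2.imwrite("pics/c5.png",cv2.resize(i,(600,450),interpolation=2))
E
```

```text
wrist_force: [-6.7, -2.8, 6.9]
lip x 43.6 y 0.1  z 20.5  yawerr 0.1  F [-6.7 -2.8  6.9] t 10.53
wrist_force: [-9.5, -3.8, 10.7]
lip x 49.9 y 0.1  z 20.8  yawerr 0.1  F [-9.5 -3.8 10.7] t 10.90
```

View pics/c5.png

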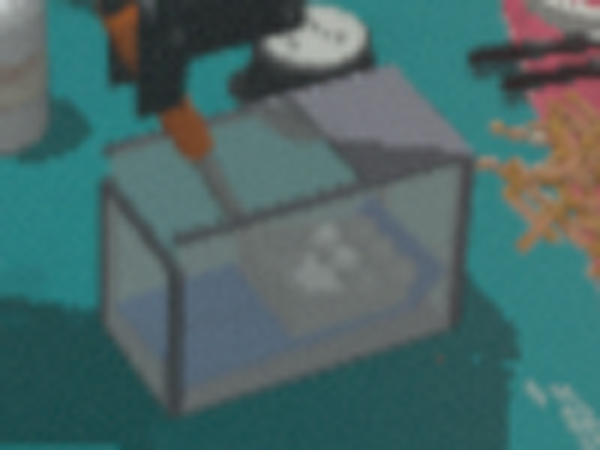

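In the side crop the pan has gone under the balls, which now sit on it at (315-350,235-280), and its lip is at the ramp. I'll ease the grip and swing the handle back about the pan's back edge so the lip rises about 6°, then grip hard again.

```bash
python3 -m crank '[[[0,0,0],0],[[0.4,0,0.2],0],[[0.4,0,0.2],0],[[0.4,0,0.2],0],[[0.4,0,0.2],0],[[0.1,0,0],0]]' 0 25; python3 -m crank '[[[0,0,0],0],[[0,0,0],0],[[0,0,0],0]]' 0 60;  python3 -c "from h import *;can(-6)"; python3 -m crank '[[[0,0,-0.4],0],[[0,0,-0.6],0],[[0,0,-0.6],0],[[0,0,-0.4],0],[[0,0,-0.3],0],[[0,0,0],0]]'|grep -E "wrist|ee_pos"; python3 - <<'E'
from h import *;from station import r
can(-6);c=r.read_camera("side");i=c["image"][205:295,285:405,::-1];cv2.imwrite("pics/c6.png",cv2.resize(i,(800,600),interpolation=2))
E
```

```text
t: 11.7
ee_pos: [0.5158, -0.1444, 0.1597]
eef_rot: [-3.139, 0.006, -2.913]
wrist_force: [0.2, 1.0, 5.8]
width: 0.229
grip_force: 25.0
t: 12.08
ee_pos: [0.5158, -0.1444, 0.1597]
eef_rot: [-3.139, 0.006, -2.913]
wrist_force: [-1.2, 0.1, 8.4]
width: 0.227
grip_force: 60.0
lip x 53.0 y 0.0  z 28.7  yawerr 0.1  F [-1.2  0.1  8.4] t 12.07
ee_pos: [0.5137, -0.144, 0.1804]
wrist_force: [0.3, -0.5, -3.4]
lip x 51.0 y 0.9  z 49.4  yawerr 0.1  F [ 0.3 -0.5 -3.4] t 12.82
```

View pics/c6.png

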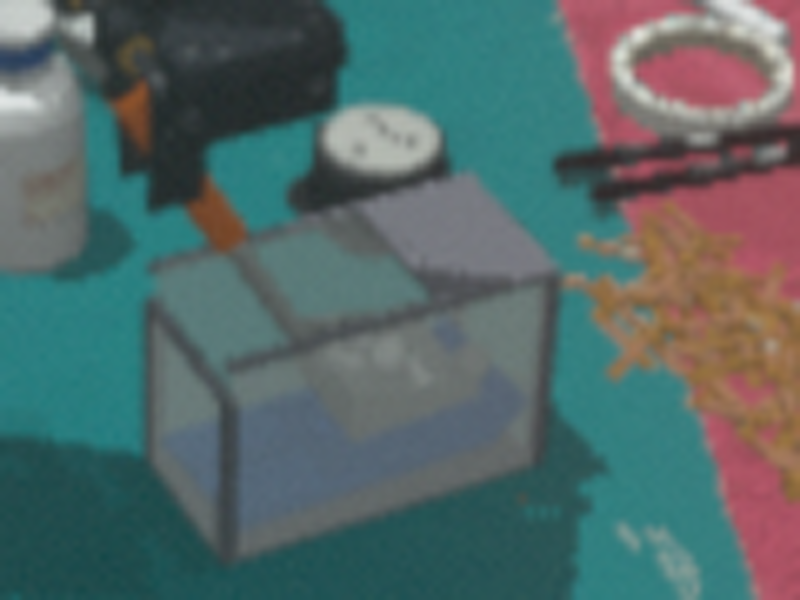

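The pan has lifted with the balls aboard, at (340-420,350-380) in the crop, and its lip is slightly up. I'll carry on: up a little, back out from under the shoulder, then out through the mouth.

```bash
python3 -m crank '[[[0,0,-0.6],0],[[0,0,-0.7],0],[[0,0,-0.6],0],[[0.2,0,0],0],[[0.5,0,0],0],[[0.7,0,0],0],[[0.8,0,0],0],[[0.8,0,0],0],[[0.7,0,0],0],[[0.6,0,0],0],[[0.3,0,0],0],[[0,0,0],0]]'|grep -E "wrist|ee_pos";python3 -c "from h import *;can(-6)"
```

```text
ee_pos: [0.4687, -0.1545, 0.1992]
wrist_force: [-0.2, 0.4, -3.4]
lip x 4.8 y 0.8  z 68.2  yawerr 0.1  F [-0.2  0.4 -3.4] t 14.38
```

```bash
python3 -m crank '[[[0,0,-0.5],0],[[0,0,-1],0],[[0,0,-1.5],0],[[0,0,-2],0],[[0,0,-2],0],[[0,0,-1.3],0],[[0,0,-0.6],0],[[0,0,0],0]]'|grep -E "wrist|ee_pos"; python3 -m crank '[[[-0.3,0.8,0],0],[[-0.7,1.8,0],0],[[-1.1,3,0],0],[[-1.5,4,0],0],[[-1.7,4.5,0],0],[[-1.7,4.5,0],0],[[-1.7,4.5,0],0],[[-1.5,4,0],0],[[-1.1,3,0],0],[[-0.7,1.8,0],0],[[-0.4,1.2,0],0],[[-0.2,0.6,0],0]]'|grep wrist;python3 - <<'E'
from h import *;from station import r
need((.517,.203,.236),193)
c=r.read_camera("side");cv2.imwrite("pics/c7.png",cv2.resize(c["image"][120:280,220:420,::-1],(800,640),interpolation=2)[:600])
E
```

```text
ee_pos: [0.4688, -0.1544, 0.2884]
wrist_force: [-0.4, 0.1, -3.2]
wrist_force: [0.3, -0.8, -3.4]
t 16.88 pos [0.515  0.2025 0.2879] yaw 193.1 q [ 0.28 -0.13  1.78 -0.    1.49 -1.52] F [ 0.3 -0.8 -3.4] w 21.6 g 60.0
shift cm [-0.21  0.    5.19] turn 0.1
```

View pics/c7.png

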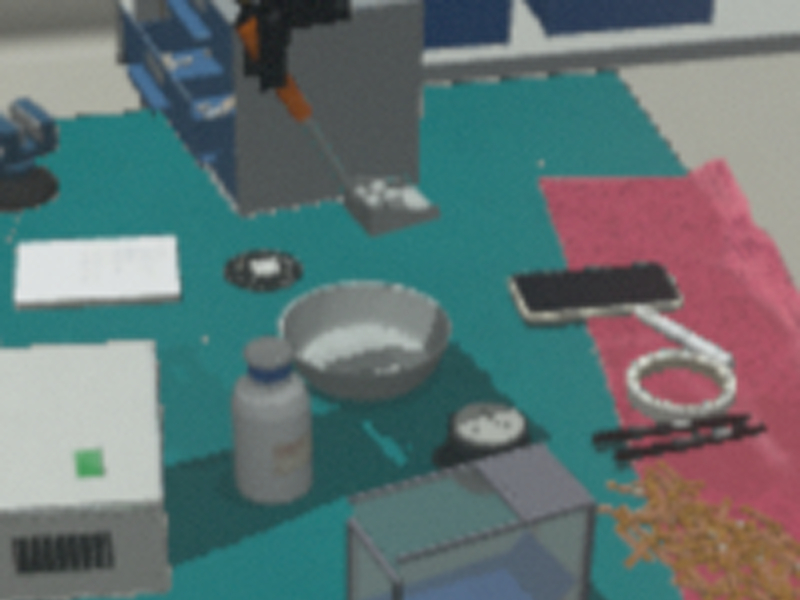

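The pan above the dish carries a group of balls at (360-430,185-205). I'll lower it, then loosen the grip in stages so the pan tips forward under its own weight.

```bash
python3 -m crank '[[[-0.1,0,1],0],[[-0.1,0,1.5],0],[[0,0,1.5],0],[[0,0,0.8],0],[[0,0,0.3],0],[[0,0,0],0]]'|grep -E "ee_pos"
m(){ python3 -c "
from h import *;s=state();a=np.radians(13);M=s['moment'];print('F',s['wrist_force'].round(1),'My',round(-M[0]*np.sin(a)+M[1]*np.cos(a),3),'g',round(s['grip_force'],1))"; }
m; python3 -m crank '[[[0,0,0],0],[[0,0,0],0]]' 0 25 >/dev/null; m; python3 -m crank '[[[0,0,0],0],[[0,0,0],0]]' 0 16 >/dev/null; m; python3 -m crank '[[[0,0,0],0],[[0,0,0],0]]' 0 11 >/dev/null; m
```

```text
ee_pos: [0.5171, 0.2028, 0.2372]
F [-0.6  0.4 -3.1] My 0.244 g 60.0
F [ 0.6 -0.4 -3.2] My 0.292 g 25.0
F [-0.1  0.6 -2.7] My 0.28 g 16.0
F [ 0.6 -0.3 -2.4] My 0.264 g 11.0
```

```bash
m(){ python3 -c "
from h import *;s=state();a=np.radians(13);M=s['moment'];print('F',s['wrist_force'].round(1),'My',round(-M[0]*np.sin(a)+M[1]*np.cos(a),3),'g',round(s['grip_force'],1))"; }
python3 -m crank '[[[0,0,0],0],[[0,0,0],0]]' 0 8 >/dev/null; m; python3 -m crank '[[[0,0,0],0],[[0,0,0],0]]' 0 6 >/dev/null; m; python3 -m crank '[[[0,0,0],0],[[0,0,0],0]]' 0 4.5 >/dev/null; m; python3 - <<'E'
from h import *;from station import r
ims=[]
for n,b in(("side",(270,150,370,225)),("top",(160,190,260,265))):
    c=r.read_camera(n);i=c["image"][b[1]:b[3],b[0]:b[2],::-1];ims.append(cv2.resize(i,(400,300),interpolation=2))
cv2.imwrite("pics/c8.png",np.hstack(ims))
E
```

```text
F [-0.7 -0.3 -2.9] My 0.289 g 8.0
F [ 0.   0.8 -2.2] My -0.001 g 6.0
F [ 0.4 -0.2 -2.2] My 0.031 g 4.5
```

View pics/c8.png

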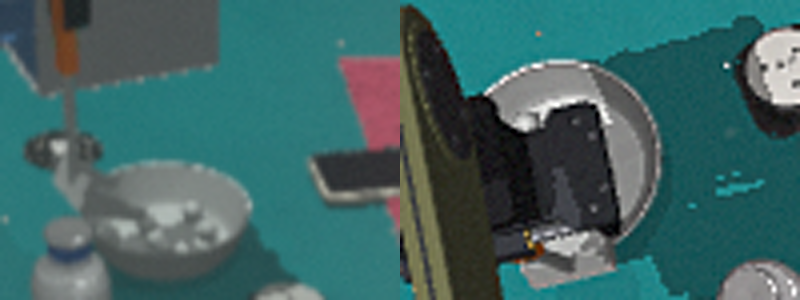

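The balls have poured: they show in the dish at (140-210,210-245) in the side crop, and the handle hangs almost vertical. I've now used all ten pictures, so from here I'll check by numbers. I'll regrip, rise and head for the pad.

```bash
python3 -m crank '[[[0,0,0],0],[[0,0,0],0],[[0,0,-2],0],[[0,0,-4],0],[[0,0,-4],0],[[0,0,-2],0],[[1,-2.5,0],0],[[1.8,-5,0],0],[[1.8,-5,0],0],[[1.8,-5,0],0],[[1.8,-5,0],0],[[1.8,-5,0],0]]' 0 60|grep ee_pos; python3 -m crank '[[[1.8,-5,0],0],[[1.8,-5,0],0],[[1.8,-5,0],0],[[1.8,-5,0],0],[[1,-3,0],0],[[0,0,0],9.3],[[0,0,0],10.5],[[0,0,0],10.5],[[0,0,0],10.5],[[0,0,0],10.5],[[0,0,0],10.5],[[0,0,0],10.5]]'|grep ee_pos;python3 -m crank '[[[0,0,0],10.5],[[0,0,0],10.5],[[0,0,0],0]]'|grep ee_pos
cat >> h.py <<'E'
def tilt(u):
    """forward tilt of scoop from the orange mask in the side view; u = heading"""
    from station import r
    c=r.read_camera("side");s=state();g=s["ee_pos"]+[0,0,.019];n=np.array([-u[1],u[0],0])
    p=proj(c,g).astype(int);b=(max(p[0]-60,0),max(p[1]-60,0),p[0]+60,p[1]+60)
    k=blob(c["image"],(5,150,70),(18,255,255),b).reshape(-1,2).astype(float)
    vx,vy,x0,y0=cv2.fitLine(k.astype(np.float32),cv2.DIST_L2,0,.01,.01).ravel();e=[]
    for q in((x0-9*vx,y0-9*vy),(x0+9*vx,y0+9*vy)):
        o,v=ray(c,q);e.append(o+v*((g-o)@n)/(v@n))
    d=e[0]-e[1];d*=np.sign(d[2]);print("px",p,len(k),cv2.boundingRect(k.astype(int)),"tilt",round(25+np.degrees(np.arctan2(d@u,d[2])),1))
E
python3 - <<'E'
from h import *;from station import r
need((.4533,-.3346,.214),99.8)
tilt(np.array([np.cos(np.radians(-80.2)),np.sin(np.radians(-80.2)),0]))
c=r.read_camera("top");i=c["image"][200:262,168:234];cv2.imwrite("pics/dish.png",i[:,:,::-1])
gg=cv2.cvtColor(i,cv2.COLOR_RGB2GRAY);gg=cv2.resize(gg,None,fx=6,fy=6,interpolation=2)
h=cv2.HoughCircles(cv2.medianBlur(gg,5),cv2.HOUGH_GRADIENT,1,30,param1=80,param2=12,minRadius=15,maxRadius=26)
print(None if h is None else (h[0]/6).round(1).tolist())
import pickle;b=pickle.load(open("cam0.pkl","rb"))["top"]["image"]
D=cv2.absdiff(c["image"],b).max(2)[200:262,168:234];n,_,st,ce=cv2.connectedComponentsWithStats((D>35).astype(np.uint8));print(st.tolist())
E
```

```text
ee_pos: [0.4814, -0.0893, 0.3572]
ee_pos: [0.4542, -0.3302, 0.357]
ee_pos: [0.4542, -0.3302, 0.357]
t 22.65 pos [ 0.4542 -0.3302  0.357 ] yaw 99.9 q [-0.72 -0.12  1.66  0.    1.6  -0.9 ] F [-0.1  0.4 -1.9] w 21.6 g 60.0
shift cm [-0.42 -0.17 14.3 ] turn 0.1
px [300 211] 85 (296, 196, 9, 39) tilt 30.9
[[28.200000762939453, 36.400001525878906, 3.5999999046325684], [29.899999618530273, 48.79999923706055, 3.0], [42.400001525878906, 33.400001525878906, 3.799999952316284], [35.599998474121094, 34.79999923706055, 2.9000000953674316], [34.20000076293945, 18.799999237060547, 3.299999952316284], [23.100000381469727, 20.100000381469727, 3.9000000953674316], [48.900001525878906, 15.899999618530273, 3.5], [54.20000076293945, 46.599998474121094, 4.0], [53.400001525878906, 26.600000381469727, 3.700000047683716], [3.9000000953674316, 37.599998474121094, 3.200000047683716], [11.399999618530273, 41.900001525878906, 2.700000047683716]]
[[0, 0, 66, 62, 3952], [21, 17, 6, 7, 19], [32, 16, 7, 6, 23], [22, 20, 1, 1, 1], [33, 30, 13, 9, 49], [25, 33, 7, 7, 24], [27, 36, 1, 1, 1], [27, 46, 8, 6, 22], [27, 50, 1, 1, 1]]
```

Comparing pictures gives six new ball-sized spots in the dish, so all six are there. The scoop is tilted 31° forward; I'll set its lip on the pad and roll it level about the lip.

```bash
python3 -m crank '[[[0.3,-0.15,3],0],[[0,0,4],0],[[0,0,4],0],[[0,0,3],0],[[0,0,1.2],0],[[0,0,0.5],0],[[0,0,0],0]]'; python3 -m crank '[[[0,0,0.4],0],[[0,0,0.3],0],[[0,0,0.2],0],[[0,0,0],0]]' 0 15|grep -E "ee_pos|wrist"
```

```text
t: 23.62
ee_pos: [0.4528, -0.328, 0.2013]
eef_rot: [3.141, 0.001, 1.743]
wrist_force: [0.4, 0.3, -2.7]
width: 0.232
grip_force: 60.0
ee_pos: [0.4522, -0.3275, 0.191]
wrist_force: [-0.5, -0.4, -3.1]
```

```bash
python3 -m crank '[[[0,0,0.2],0],[[0,0,0.2],0],[[0,0,0],0]]'|grep -E "ee_pos|wrist"
```

```text
ee_pos: [0.4526, -0.3278, 0.1893]
wrist_force: [-1.2, 1.4, 6.0]
```

```bash
python3 -m crank '[[[0.7,0,0.1],0],[[0.7,0,0.13],0],[[0.76,0,0.17],0],[[0.7,0,0.2],0],[[0.7,0,0.21],0],[[0.7,0,0.22],0],[[0,0,0],0]]' 0 10|grep -E "ee_pos|wrist|width"; python3 -c "
from h import *
a=np.radians(-80.2);tilt(np.array([np.cos(a),np.sin(a),0]))"
```

```text
ee_pos: [0.4448, -0.2846, 0.1764]
wrist_force: [0.4, 0.6, -1.1]
width: 0.226
px [293 264] 76 (291, 251, 8, 36) tilt 25.3
```

```bash
python3 -m crank '[[[0.68,0,0.26],0],[[0.68,0,0.28],0],[[0.67,0,0.3],0],[[0.65,0,0.33],0],[[0.64,0,0.35],0],[[0.64,0,0.37],0],[[0,0,0],0]]'|grep -E "ee_pos|wrist|width"; python3 -c "
from h import *
need((.4345,-.2257,.1496),99.8)
a=np.radians(-80.2);tilt(np.array([np.cos(a),np.sin(a),0]))"
```

```text
ee_pos: [0.438, -0.2456, 0.1574]
wrist_force: [0.1, 0.9, -2.5]
width: 0.231
t 26.3 pos [ 0.438  -0.2456  0.1574] yaw 99.8 q [-0.62 -0.16  2.03  0.    1.28 -0.79] F [ 0.1  0.9 -2.5] w 22.0 g 10.0
shift cm [ 2.02 -0.    0.78] turn 0.0
px [287 260] 78 (285, 248, 10, 37) tilt 13.7
```

```bash
python3 - <<'E'
import pickle;from h import *;from station import r
a=np.radians(-80.2);u=np.array([np.cos(a),np.sin(a),0]);n=np.array([-u[1],u[0],0])
c0=pickle.load(open("cam0.pkl","rb"))["side"];g0=np.array([.4345,-.2257,.168]);s=state();g=s["ee_pos"]+[0,0,.019];c=r.read_camera("side")
k=blob(c0["image"],(5,150,70),(18,255,255),(270,230,310,300)).reshape(-1,2).astype(np.float32)
vx,vy,x0,y0=cv2.fitLine(k,2,0,.01,.01).ravel();e=[]
for q in((x0-9*vx,y0-9*vy),(x0+9*vx,y0+9*vy)):
    o,v=ray(c0,q);e.append(o+v*((g0-o)@n)/(v@n))
d=e[0]-e[1];d*=np.sign(d[2]);print("initial tilt by this method",25+np.degrees(np.arctan2(d@u,d[2])))
# pan (bright/grey steel on black pad): bounding box then and now
for C in(c0,c):
    i=C["image"][300:360,262:340];m=cv2.inRange(cv2.cvtColor(i,cv2.COLOR_RGB2HSV),(0,0,110),(180,60,255));nn,_,st,ce=cv2.connectedComponentsWithStats(m);j=1+st[1:,4].argmax();print(st[j],ce[j].round(1))
for t in(0,5,7,10,14):
    b=np.radians(t)
    print(t,[proj(c,g+u*(x*np.cos(b)+z*np.sin(b))+np.array([0,0,1])*(-x*np.sin(b)+z*np.cos(b))).round(1).tolist() for x,z in((.131,-.164),(.067,-.164))])
E
```

```text
initial tilt by this method -4.557652506666656
[ 24  19  30  23 400] [39.1 29.5]
[ 26  22  29  24 442] [40.2 33.3]
0 [[306.9, 341.9], [297.9, 324.7]]
5 [[304.8, 340.7], [296.0, 322.3]]
7 [[303.9, 340.1], [295.2, 321.3]]
10 [[302.6, 339.0], [294.0, 319.6]]
14 [[300.8, 337.2], [292.4, 317.1]]
```

```bash
python3 -m crank '[[[0.2,0,0.2],0],[[0.2,0,0.2],0],[[0.2,0,0.2],0],[[0.1,0,0.2],0],[[0.1,0,0.1],0],[[0,0,0],0]]' 0 8|grep -E "ee_pos|wrist|width"; python3 - <<'E'
from h import *;from station import r
c=r.read_camera("side")
i=c["image"][300:360,262:340];m=cv2.inRange(cv2.cvtColor(i,cv2.COLOR_RGB2HSV),(0,0,110),(180,60,255));nn,_,st,ce=cv2.connectedComponentsWithStats(m);j=1+st[1:,4].argmax();print(st[j],ce[j].round(1))
E
```

```text
ee_pos: [0.4376, -0.2389, 0.1509]
wrist_force: [-2.5, 3.8, 8.5]
width: 0.233
[ 25  19  30  27 440] [40.4 33.4]
```

```bash
python3 -m crank '[[[0.2,0,0.05],0],[[0.2,0,0.05],0],[[0,0,0],0],[[0,0,0],0]]' 0 4|grep -E "ee_pos|wrist|width"; python3 -c "
from h import *
a=np.radians(-80.2);tilt(np.array([np.cos(a),np.sin(a),0]))"
```

```text
ee_pos: [0.4367, -0.2347, 0.1485]
wrist_force: [-1.0, 1.7, 5.2]
width: 0.231
px [286 260] 78 (284, 247, 10, 38) tilt 13.1
```

```bash
python3 - <<'E'
import pickle;from h import *;from station import r
a=np.radians(-80.2);u=np.array([np.cos(a),np.sin(a),0])
c0=pickle.load(open("cam0.pkl","rb"))["side"];c=r.read_camera("side");f=[]
for C in(c0,c):
    i=C["image"][300:360,262:340];m=cv2.inRange(cv2.cvtColor(i,cv2.COLOR_RGB2HSV),(0,0,110),(180,60,255));nn,L,st,ce=cv2.connectedComponentsWithStats(m);j=1+st[1:,4].argmax();print(st[j],ce[j].round(1))
    ys,xs=np.where(L==j);low=ys.argmax();rt=xs.argmax();lf=xs.argmin()
    k=blob(C["image"],(5,150,70),(18,255,255),(270,225,310,300)).reshape(-1,2);b=k[k[:,1]>=k[:,1].max()-2].mean(0)
    mid=k[(k[:,1]>266)&(k[:,1]<276)].mean(0);print("low",xs[low]+262,ys[low]+300,"right",xs[rt]+262,ys[rt]+300,"left",xs[lf]+262,ys[lf]+300,"orange low",b,"mid",mid)
o0=np.array([.4513,-.3232,.004])
def P(s,t,x,y,z):   # lip fixed on the pad at shift s, lip-down tilt t
    b=np.radians(t);lip=o0+u*(.032+s);X=x-.032;w=np.array([-u[1],u[0],0])
    return proj(c,lip+u*(X*np.cos(b)+z*np.sin(b))+w*y+np.array([0,0,1])*(-X*np.sin(b)+z*np.cos(b))).round(1).tolist()
for s in(0,-.01,.01):
  for t in(0,4,8,12):print(s,t,"lipR",P(s,t,.032,-.029,0),"lipL",P(s,t,.032,.029,0),"backR",P(s,t,-.032,-.029,.024),"orange",P(s,t,-.0736,0,.1096))
E
```

```text
[ 24  19  30  23 400] [39.1 29.5]
low 297 341 right 315 333 left 286 319 orange low [287.33333333 280.22222222] mid [286.22222222 271.        ]
[ 25  19  30  27 445] [40.1 32.8]
low 296 345 right 316 338 left 287 322 orange low [289.625 283.   ] mid [288.27777778 271.        ]
0 0 lipR [293.3, 341.7] lipL [314.5, 335.4] backR [284.6, 318.2] orange [289.0, 280.8]
0 4 lipR [293.3, 341.7] lipL [314.5, 335.4] backR [284.8, 317.4] orange [290.0, 280.6]
0 8 lipR [293.3, 341.7] lipL [314.5, 335.4] backR [285.1, 316.8] orange [291.1, 280.7]
0 12 lipR [293.3, 341.7] lipL [314.5, 335.4] backR [285.3, 316.3] orange [292.3, 281.1]
-0.01 0 lipR [292.0, 339.0] lipL [313.0, 332.7] backR [283.3, 315.6] orange [287.7, 278.4]
-0.01 4 lipR [292.0, 339.0] lipL [313.0, 332.7] backR [283.5, 314.9] orange [288.7, 278.2]
-0.01 8 lipR [292.0, 339.0] lipL [313.0, 332.7] backR [283.8, 314.2] orange [289.7, 278.3]
-0.01 12 lipR [292.0, 339.0] lipL [313.0, 332.7] backR [284.0, 313.7] orange [290.9, 278.6]
0.01 0 lipR [294.7, 344.5] lipL [316.0, 338.1] backR [285.9, 320.7] orange [290.3, 283.2]
0.01 4 lipR [294.7, 344.5] lipL [316.0, 338.1] backR [286.1, 320.0] orange [291.4, 283.0]
0.01 8 lipR [294.7, 344.5] lipL [316.0, 338.1] backR [286.4, 319.4] orange [292.5, 283.1]
0.01 12 lipR [294.7, 344.5] lipL [316.0, 338.1] backR [286.6, 318.9] orange [293.6, 283.5]
```

The scoop sits within about 2° of level, about 12 mm further along the pad, well inside the limits. Release, then rise clear.

```bash
python3 -m crank '[[[0,0,-0.1],0],[[0,0,0],0],[[0,0,0],0],[[0,0,0],0],[[0,0,0],0],[[0,0,0],0]]' 6|grep -E "wrist|width"; python3 -m crank '[[[0,0,-1],0],[[0,0,-2],0],[[0,0,-3],0],[[0,0,-4],0],[[0,0,-4],0],[[0,0,0],0],[[0,0,0],0]]' 8|grep -E "t:|ee_pos|wrist|width"; python3 - <<'E'
import pickle;from h import *;from station import r
c0=pickle.load(open("cam0.pkl","rb"))["side"];t0=pickle.load(open("cam0.pkl","rb"))["top"]
c=r.read_camera("side")
for C in(c0,c):
    i=C["image"][300:360,262:340];m=cv2.inRange(cv2.cvtColor(i,cv2.COLOR_RGB2HSV),(0,0,110),(180,60,255));nn,L,st,ce=cv2.connectedComponentsWithStats(m);j=1+st[1:,4].argmax();print(st[j],ce[j].round(1))
    print("grip",cv2.minAreaRect(blob(C["image"],(5,150,80),(18,255,255),(270,230,315,300))))
# six bright new spots in the dish, both views
t=r.read_camera("top");D=cv2.absdiff(t["image"],t0["image"]).max(2)[200:262,168:234];st=cv2.connectedComponentsWithStats((D>35).astype(np.uint8))[2];print(st[1:].tolist())
E
```

```text
wrist_force: [-0.3, 0.4, 0.3]
width: 0.626
t: 29.42
ee_pos: [0.4362, -0.2347, 0.2895]
eef_rot: [3.141, 0.001, 1.742]
wrist_force: [-0.3, -0.4, 0.2]
width: 0.841
[ 24  19  30  23 400] [39.1 29.5]
grip ((284.6346130371094, 262.6730651855469), (37.26206588745117, 7.648529529571533), 78.69007110595703)
[ 25  21  30  25 419] [39.7 33.9]
grip ((287.810791015625, 265.8648986816406), (36.82537078857422, 6.90475606918335), 80.53767395019531)
[[31, 15, 8, 7, 27], [20, 17, 7, 7, 23], [33, 30, 13, 9, 54], [25, 33, 7, 7, 30], [27, 36, 1, 1, 1], [27, 46, 8, 6, 25]]
```

The scoop is upright: its grip and pan both moved by the same 3-4 px and the grip angle is unchanged. The fingers are clear and all six balls are in the dish.

```bash
python3 -c "
from station import r
print(r.close_job())"
```

```text
the job is handed in; nothing more can be done
None
```

The job is handed in at about 29 s of the 67 s allowed: by my camera check all six balls are in the dish, and the scoop stands released and upright on its pad; the hand-in call returned no verdict.

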